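# Make up the mending kit and the picking kit

### The arm

A 6-joint arm with a two-finger parallel gripper is mounted at the origin on a cart in front of the work surface, level with it; the furniture and walls round the work are solid. World frame = base frame: x ahead of the robot, y to its left, z up, the work surface at z = 0. Lengths are in m, angles in rad, forces in N, time in s.
With the tool pointing down it reaches from about 0.3 to 0.875 m from the base axis. Payload 4.2 kg.
Tool frame: the origin (TCP) lies midway between the tips of the shut fingers; the grasp point (between the pads) lies 19 mm behind it; z points along the fingers, y is the line along which they close (so a half turn about z gives the same grasp; the last joint's range is limited). The gripper opens to 85 mm and grips with 20 to 120 N. Pads are 22 mm wide; open, the fingers measure 114 mm over their backs; the gripper's body (76 mm by 85 mm) begins 54 mm behind the grasp point. The pads swing forward as they close: fully open they stand 13 mm farther back than shut.
Start: joints at [-1.173, 0.32, 1.565, -0, 1.257, -0.02], TCP at [0.233, -0.526, 0.231] pointing down, gripper open.
Joint ranges: [-3.11, 3.11], [-0.84, 2.01], [0.21, 2.61], [-1.34, 4.49], [0.05, 2.63], [-2.56, 2.56]. Speed limits (rad/s): [2.57, 2.57, 3.14, 3.14, 3.14, 3.14].

### API

Orientations are given as [roll, pitch, yaw] about the fixed x, y, z axes, in that order (R = Rz(yaw) Ry(pitch) Rx(roll)).
In Python, from cell import manip gives the robot as it stands.
- The arm moves only by the shell command python3 -m handwheel 'ROWS' [FORCE]. ROWS is text: rows parted by semicolons, each of 5 numbers parted by spaces: the opening, from -1 (shut) to 1 (fully open), then the shift along the tool's x, y, z in m, then the turn about the tool's z in degrees. A call has 1 to 8 rows; each row is the pose to reach, as a shift and turn from the pose commanded when the call began, along the tool's axes at that moment; what a row does not reach only later rows make up. A row lasts 1/8 s, in which the tool goes at most 62.5 mm and 10.7 degrees, less where a joint would pass 70% of its speed; a pose out of reach is approached as far as the arm can. A call with a gripper value outside its range is refused whole. The fingers move at their own pace and stop on an object; FORCE is the grip in N (left out, the last holds). Time passes only in rows, so rows that repeat a pose let the fingers close. It gives the time, the measured TCP pose, the force, the opening and the grip force at its end, in the units of the state.
- manip.get_state(): the state, without advancing time (a new reading comes with each control period).
- manip.get_image(name): name is "scene" or "top" or "wrist"; returns (picture, depth): 420x560x3 uint8, red, green, blue; 420x560 float32, m along the optical axis (not along the pixel's ray), 0 where there is no reading.
- manip.camera_model(name): a dict with "vertical_fov" (degrees; the focal length in pixels is half the picture's height over the tangent of half this angle, whatever the lens; pixels are square), "cx", "cy" (the principal point, pixels), "dist" ([k1, k2, p1, p2, k3] as OpenCV has them; the pictures are not rectified), "R" (3x3) and "t" (3): a world point X has camera coordinates R X + t; the wrist camera has in their place "T_tool_cam" (4x4, takes a point from camera to tool coordinates, whose origin is the TCP and whose axes are the flange's). Camera axes: x right, y down, z forward; pixel columns grow to the right and rows downward; lengths in m; the calibration is good to about 2 mm. A picture is of the moment at which its call begins: read the wrist's pose just before it. camera_model takes no time and is no camera call.
- manip.hand_in(): hands the job in; it is judged then, once.
Trained networks look in the newest picture that a camera, given by its name, has taken for a name from the list of things; names that differ only in an ending like _2 or _b are one class to them, and where a whole thing is asked for, a point or a joint stands for the part that bears it (a point fixed in the world has none). Each returns a list of dicts, best first, with "score" (0 to 1); they miss things now and then, are a little off and sometimes report something else, mostly with a low value. They report only what shows in the picture. A call takes as long as a camera call. They do not tell look-alikes from the thing itself.
- manip.boxes_of(camera, thing): "rect" ([left, top, width, height] in pixels, round what is visible of it).
- manip.outline_of(camera, thing): "region" (420x560 bool, what is visible of it) and "rect" ([left, top, width, height] in pixels, round what is visible of it).
- manip.place_of(camera, thing): "centre" ([column, row] in pixels: a listed point, or the origin of a listed thing).
The state is a dict: "clock": time; "joint_positions": joint angles; "dq": joint speeds; "joint_efforts": joint torques, N m; "eef_pos": TCP position; "eef_rot": TCP orientation; "contact_force": force on the tool from outside, world axes, zero at the start; "wrist_torque": the same for the moment, N m; "opening": opening from 0.0 (shut) to 1.0 (fully open); "grasp_force": force on a finger pad.
Only numpy, scipy, OpenCV 4.12 (cv2) and the standard library are available. Lean on these libraries where they do the work, as an engineer would, in place of code of your own. Each camera call takes 0.05 s, during which the arm holds its last target. There are 200 camera calls.

### The job

Make up the two bench kits from the stock on the table. The mending tray, in which the bone already lies, gets the glue bottle standing in the well of its raised block and the putty tin, lid up, in its round well; the picking tray gets the vial standing in the well of its raised block, the folding loupe flat in the short pocket and the pin vice in the long groove. Keep the bottle and the vial upright all the time, leave the bone in its pocket, and see that everything sits right down on the floor of its own well, let go.

Things in the scene. Friction and masses are not known exactly. Their poses are not given: they have to be found in the camera images.
- mending_tray: wooden kit tray 120 (x) x 260 (y) x 31 mm, 0.7 kg. Origin: underside centre. Low board (y -130 to +45 mm), top z 17, rim 18; raised block (y +45 to +130), top z 30, rim 31. Well floors (felt) at z 9. Wells (centre x, y): round, 61 across, in the block at (0, 85), for the bottle; round, 78 across, at (0, -75), for the tin; pocket 77 (x) x 56 (y) at (0, 6), holding the bone.
- picking_tray: wooden kit tray 120 (x) x 260 (y) x 31 mm, 0.7 kg. Origin: underside centre. Low board (y -130 to +45 mm), top z 17, rim 18; raised block (y +45 to +130), top z 30, rim 31. Well floors (felt) at z 9. Wells (centre x, y): round, 39 across, in the block at (0, 85), for the vial; long groove 27 (x) x 143 (y) at (-32, -40), for the pin vice; short pocket 50 (x) x 83 (y) at (20, -40), for the loupe.
- glue_bottle: white plastic glue bottle with an orange nozzle, 121 mm tall, standing; the body is 45 mm across up to 82 mm high, the nozzle narrower above: grip the upper body, about 70 to 78 mm up, so that the nozzle clears the palm of the gripper. About 0.12 kg. Origin: centre of its underside; z up along the bottle.
- putty_tin: flat round tin, 62 mm across and 26 mm high, lid up. About 0.08 kg. Origin: centre of its underside; z up.
- vial: small capped glass vial with sieved grains, 23 mm across, 58 mm tall, standing. About 0.03 kg. Origin: centre of its underside; z up along the vial.
- loupe: folding pocket loupe lying flat, 34 mm (its x) by 67 mm (its y), 14 mm thick: round lens ring on the +y side, metal case on the -y side. Grip the case across x: it is 22 mm wide, 32 mm long, its middle 17 mm from the origin towards -y. About 0.045 kg. Origin: centre of the underside of the whole; z up. It may lie either way round in its pocket.
- pin_vice: pin vice: a slim pale wooden handle with a needle in its end, lying flat, 127 mm long along its y axis, 11 mm thick. Grip it across x at the middle. It lies either way round in its groove. About 0.02 kg. Origin: middle of its underside. (The thicker all-steel rod on the table is a cold chisel and no part of a kit.)
- ankle_bone: brown ankle bone, 47 x 61 x 26 mm, lying loose in its pocket of the mending tray from the start. Origin: centre of its underside. Leave it there.
Not all that is in view belongs to the job. What is shaped like the vial but purple or red is not meant.

How it is judged:
By the outcome, as a careful person would: the job done as asked, in the order asked, and still so for the second after the job is handed in, with the robot touching nothing.
It also fails if it takes over 120 s, if anything falls off the work surface, if the arm or the gripper's body presses on something with over 40 N, if the wrist force passes 120 N, or if a joint passes its speed limit or range.

## Working session

There is one attempt and no reset: what is moved stays moved. The work goes in short steps, Python scripts to look and compute and a shell command to move; the robot and the scene stay as the last step left them, time stands still between calls to the robot, and variables do not carry over. Pictures are saved under pics/ and viewed, at most 16 in all, crops included, and the job is handed in when it is done.

```bash
ls; mkdir -p pics
cat > h.py <<'E'
import numpy as np, cv2
from cell import manip
from scipy.spatial.transform import Rotation as Rot
def K(m): 
    f=210/np.tan(np.radians(m["vertical_fov"])/2)
    return np.array([[f,0,m["cx"]],[0,f,m["cy"]],[0,0,1]])
def ext(name,st=None):
    m=manip.camera_model(name)
    if name!="wrist":
        R=np.array(m["R"]);t=np.array(m["t"]); return m,R.T,-R.T@t
    T=np.array(m["T_tool_cam"]); st=st or manip.get_state()
    R=Rot.from_euler('xyz',st["eef_rot"]).as_matrix()
    return m,R@T[:3,:3],R@T[:3,3]+np.array(st["eef_pos"])
def rays(name,uv,st=None):
    m,Rc,c=ext(name,st)
    p=cv2.undistortPoints(np.array(uv,float).reshape(-1,1,2),K(m),np.array(m["dist"],float))[:,0]
    return c,np.c_[p,np.ones(len(p))]@Rc.T
def at_z(name,uv,z,st=None):
    c,d=rays(name,uv,st); return c+d*((z-c[2])/d[:,2])[:,None]
def at_d(name,uv,dep,st=None):
    c,d=rays(name,uv,st); return c+d*np.asarray(dep,float).reshape(-1,1)
def save(n,img,crop=None,s=1):
    if crop: x,y,w,h=crop; img=img[y:y+h,x:x+w]
    cv2.imwrite("pics/"+n,cv2.resize(img[:,:,::-1],None,fx=s,fy=s,interpolation=cv2.INTER_CUBIC))
E
python3 - <<'E'
from h import *
np.set_printoptions(precision=4,suppress=True)
for c in ["top","scene"]:
    im,d=manip.get_image(c); save(c+"0.png",im,s=1.4); np.savez(c+"0",im=im,d=d)
    m,Rc,cc=ext(c); print(c,cc,Rc[:,2],m["vertical_fov"])
    if c=="top":
      for t in ["mending_tray","picking_tray","glue_bottle","putty_tin","vial","loupe","pin_vice","ankle_bone"]:
        for r in manip.place_of(c,t)[:4]:
            u=r["centre"]; dd=d[int(u[1]),int(u[0])]
            print(t,round(r["score"],2),np.round(u,1),at_d(c,[u],[dd])[0])
print(manip.camera_model("wrist")["T_tool_cam"])
print(manip.get_state())
E
```

```text
pics
top [ 0.2711 -0.0167  1.0344] [ 0.2361 -0.0173 -0.9716] 44.95633940025556
mending_tray 0.71 [161.9 181.3] [0.5913 0.1958 0.0333]
mending_tray 0.31 [152.9 272.5] [0.4087 0.2257 0.0089]
mending_tray 0.29 [231.2 256.9] [0.4157 0.0605 0.079 ]
picking_tray 0.81 [397.  234.2] [ 0.4415 -0.2739  0.0172]
glue_bottle 0.56 [234.1 260.1] [0.4108 0.0563 0.0676]
putty_tin 0.62 [287.6 180.4] [ 0.5743 -0.0627  0.0196]
vial 0.65 [291.7 253.5] [ 0.4235 -0.0573  0.001 ]
vial 0.63 [265.  255.5] [ 0.4171 -0.0031  0.0493]
vial 0.57 [209.1 220.7] [0.496  0.1016 0.0504]
vial 0.53 [371.3 301.3] [ 0.3119 -0.2007  0.0355]
loupe 0.58 [280.5 130.6] [ 0.6894 -0.0582  0.0117]
pin_vice 0.75 [153.9 269.2] [0.4146 0.2225 0.0133]
ankle_bone 0.62 [158.3 178.6] [0.5967 0.2022 0.0367]
scene [0.1924 0.5504 0.5801] [ 0.3579 -0.6684 -0.652 ] 53.83451844643816
[[-0.0004 -0.9582 -0.2862  0.0719]
 [ 1.     -0.0002 -0.0007  0.0006]
 [ 0.0006 -0.2862  0.9582 -0.145 ]
 [ 0.      0.      0.      1.    ]]
{'clock': 0.5, 'joint_positions': array([-1.173 ,  0.3196,  1.5646, -0.    ,  1.2574, -0.02  ]), 'dq': array([-0.0005,  0.0009, -0.0013, -0.0001, -0.0002,  0.0004]), 'joint_efforts': array([ -0.0012, -41.5048, -23.4229,  -0.0001,   0.001 ,  -0.    ]), 'eef_pos': array([ 0.2333, -0.5255,  0.2313]), 'eef_rot': array([-3.1416,  0.    ,  0.4178]), 'contact_force': array([-0.0625,  0.7105,  0.0423]), 'wrist_torque': array([ 0.0263, -0.0198, -0.0174]), 'grasp_force': 0.0, 'opening': 1.0023544257599086}
```

View pics/top0.png

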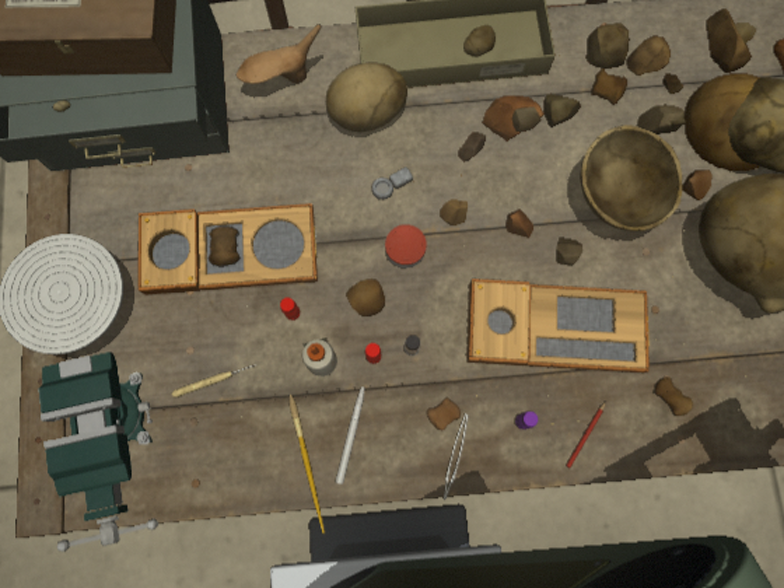

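View pics/scene0.png

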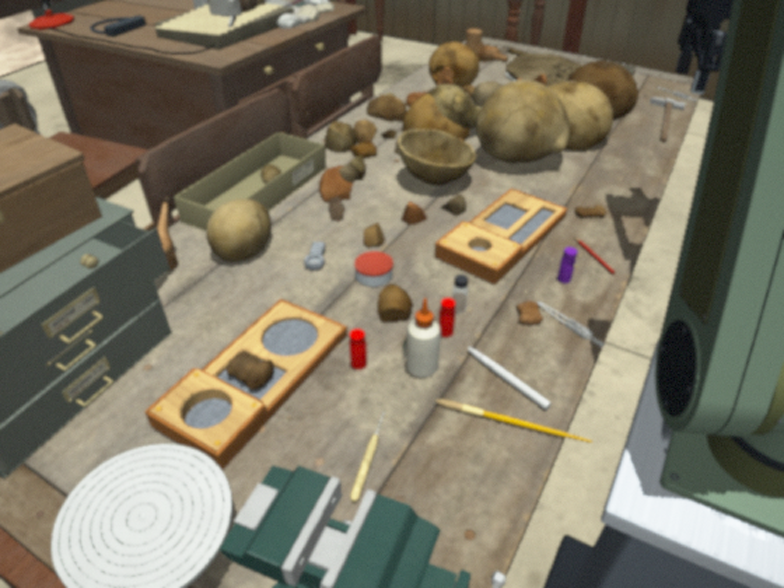

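The top view (shown at 1.4x) has the mending tray at (227,247) with its block to the left, and the picking tray at (560,325), also with its block to the left.
- **Vial:** there are four candidates: red (290,308), red (373,352), purple (530,420), and clear with a dark cap (412,344). Only the dark-capped clear one fits a glass vial with grains.
- **Pin vice:** this is the pale handle with a needle at (205,382). The plain rod at (350,435) is the chisel.

Next I'll measure each item and confirm these choices in one crop.

Run:
```python
from h import *
np.set_printoptions(precision=4,suppress=True)
d=np.load("top0.npz"); im,dep=d["im"],d["d"]
V,U=np.mgrid[0:420,0:560]
P=at_d("top",np.c_[U.ravel(),V.ravel()],dep.ravel()).reshape(420,560,3)
np.save("P.npy",P)
hsv=cv2.cvtColor(im,cv2.COLOR_RGB2HSV)
tab=P[300:310,150:200,2]; print("table z",np.median(tab))
def box(u0,v0,w,h): m=np.zeros((420,560),bool); m[v0:v0+h,u0:u0+w]=1; return m
for n,b in [("mend",(92,138,142,78)),("pick",(328,192,144,80))]:
    b=box(*b)
    hi=b&(P[:,:,2]>.024)&(P[:,:,2]<.036); lo=b&(P[:,:,2]>.0125)&(P[:,:,2]<.036)
    for k,m in(("all",lo),("block",hi)):
        m=cv2.morphologyEx(m.astype(np.uint8),cv2.MORPH_OPEN,np.ones((3,3)))
        nn,l,s,_=cv2.connectedComponentsWithStats(m); m=l==1+np.argmax(s[1:,4])
        q=P[m][:,:2].astype(np.float32); r=cv2.minAreaRect(q*1000); print(n,k,np.round(r[0],1),np.round(r[1],1),round(r[2],2),np.median(P[m][:,2]))
for t,z in [("glue_bottle",.06),("putty_tin",.026),("vial",.05),("loupe",.012),("pin_vice",.008)]:
    for r in manip.outline_of("top",t)[:4]:
        g=r["region"]; 
        if g.sum()<10: continue
        uv=np.argwhere(g)[:,::-1]; w=at_z("top",uv,z)[:,:2]*1000
        q=cv2.minAreaRect(w.astype(np.float32))
        print(t,round(r["score"],2),r["rect"],"c",np.round(q[0],1),np.round(q[1],1),round(q[2],1),"z",np.percentile(P[g][:,2],[10,50,90,99]))
# tops: tin lid & red etc
for n,b,lo,hi in [("tin",(268,155,45,45),.02,.035),("vialcap",(284,234,22,24),.045,.07),("bottle",(210,232,36,40),.07,.09),("noz",(210,232,36,40),.1,.13),("bottleshoulder",(210,232,36,40),.05,.13)]:
    m=box(*b)&(P[:,:,2]>lo)&(P[:,:,2]<hi)
    if m.sum()>3: q=cv2.minAreaRect((P[m][:,:2]*1000).astype(np.float32)); print(n,m.sum(),np.round(q[0],1),np.round(q[1],1),np.median(P[m][:,2]))
a=cv2.resize(im[225:300,110:310],None,fx=4,fy=4,interpolation=cv2.INTER_CUBIC); cv2.imwrite("pics/crop1.png",a[:,:,::-1])
```

```text
table z 0.00014016606499822615
mend all [608.2 197.8] [262.2 121.2] 89.49 0.018730310437668818
mend block [609.  284.6] [ 88.1 120.8] 89.13 0.02973028260102395
pick all [ 446.1 -277.7] [261.3 120.8] 81.49 0.019128583910915653
pick block [ 459.  -191.8] [ 87.  120.9] 81.89 0.029795676790599468
glue_bottle 0.64 [215.0, 242.5, 23.4, 27.1] c [423.5  69.3] [55.6 44.7] 40.2 z [0.007  0.0738 0.0965 0.1195]
putty_tin 0.85 [273.4, 159.0, 27.9, 33.9] c [585.1 -66.5] [62.4 67.4] 84.9 z [0.0122 0.024  0.0266 0.0291]
vial 0.51 [257.2, 247.3, 14.9, 7.6] c [423.6  -6.6] [21.6 27.6] 85.1 z [0.0079 0.0563 0.0588 0.0606]
vial 0.49 [367.7, 294.7, 17.5, 10.5] c [ 313.1 -206.4] [29.1 22.6] 84.9 z [0.0113 0.0556 0.0588 0.0605]
vial 0.43 [198.8, 211.2, 12.6, 16.0] c [498.4 106.2] [33.4 22.4] 40.1 z [0.0153 0.054  0.0591 0.0609]
loupe 0.85 [263.1, 113.9, 31.7, 27.1] c [692.3 -55.2] [34.8 68.3] 31.8 z [0.0066 0.0111 0.0148 0.0174]
pin_vice 0.59 [98.3, 145.9, 131.7, 63.9] c [611.9 200.5] [269.9 133.6] 89.2 z [0.0077 0.0163 0.0304 0.0338]
pin_vice 0.55 [124.3, 261.4, 41.6, 23.2] c [409.4 244. ] [15.  89.3] 13.1 z [0.0029 0.0095 0.0119 0.0146]
tin 669 [586.3 -66.7] [61.3 61.1] 0.02442436863942099
vialcap 98 [433.7 -62. ] [19.5 19.3] 0.05717507643303077
bottle 220 [425.9  70.1] [39.8 39.2] 0.0749078178564958
noz 20 [425.1  69.8] [5.4 9.4] 0.108883990987794
bottleshoulder 421 [426.   69.4] [42. 43.] 0.07572511778117919
```

View pics/crop1.png

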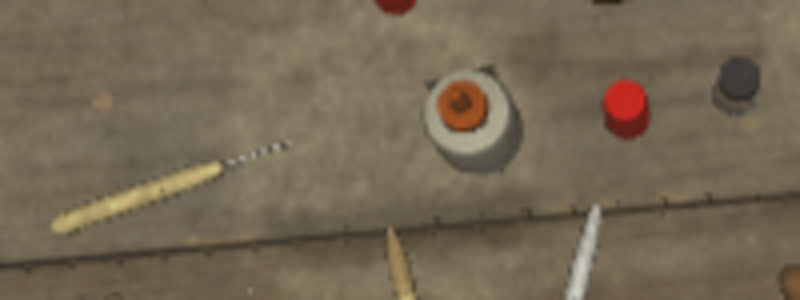

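The crop shows the dark-capped clear vial at (738,85), the red look-alike at (627,105), the bottle at (465,110), and the pin vice running from (55,225) to its needle tip at (290,145). That settles which items to use. Next I'll write a small calculator for the shifts.

```bash
cat > go.py <<'E'
# usage: go.py x_mm y_mm z_mm yaw_deg [x y z yaw ...]: prints shift (m) and turn (deg) from the present pose
import sys; from h import *
s=manip.get_state(); p=np.array(s["eef_pos"]); R=Rot.from_euler('xyz',s["eef_rot"]).as_matrix()
a=np.array(list(map(float,sys.argv[1:]))).reshape(-1,4); yaw=np.degrees(s["eef_rot"][2])
for r in a: print(np.round(R.T@(r[:3]/1000-p),4), "turn",round(-((r[3]-yaw+180)%360-180),1))
E
python3 go.py 425.5 69.7 200 90
python3 - <<'E'
from h import *
e=at_z("top",[[123.75,281.25],[182.5,261.25],[165,266.5]],.0055)*1000
print(e, np.linalg.norm(e[1]-e[0]), (e[0]+e[1])/2)
E
```

```text
[ 0.4172 -0.4661  0.0313] turn -66.1
[[396.71084086 285.68030082   5.5       ]
 [426.69390683 165.76445702   5.5       ]
 [419.14473718 201.65874264   5.5       ]] 123.60741822383831 [411.70237384 225.72237892   5.5       ]
```

```bash
G='1 .417 -.466 .031 -66.1'; python3 -m handwheel '1 .417 -.466 .02 -66.1;1 .417 -.466 .02 -66.1;1 .417 -.466 .02 -66.1;1 .417 -.466 .02 -66.1;1 .417 -.466 .02 -66.1;1 .417 -.466 .02 -66.1;1 .417 -.466 .02 -66.1;1 .417 -.466 .02 -66.1' 40; python3 go.py 425.5 69.7 170 90
```

```text
clock: 1.75
eef_pos: [0.3873, -0.0481, 0.2157]
eef_rot: [3.14, 0.0, 1.571]
contact_force: [0.7, 0.3, -0.1]
opening: 1.001
grasp_force: 0.0
[0.1178 0.0382 0.0457] turn 0.0
```

```bash
python3 -m handwheel '1 .06 .02 .02 0;1 .118 .038 .046 0;1 .118 .038 .046 0;1 .118 .038 .046 0'; python3 go.py 425.5 69.7 53 90
python3 - <<'E'
from h import *
s=manip.get_state(); im,d=manip.get_image("wrist"); save("w1.png",im)
E
```

```text
clock: 2.25
eef_pos: [0.4246, 0.0681, 0.1692]
eef_rot: [-3.141, 0.001, 1.573]
contact_force: [0.4, 0.2, 0.9]
opening: 1.001
grasp_force: 0.0
[0.0016 0.0009 0.1162] turn 0.1
```

View pics/w1.png

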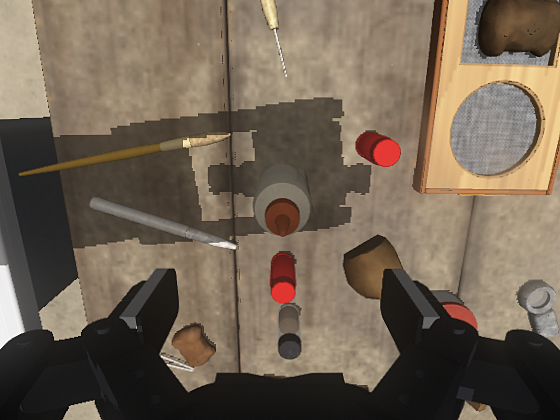

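The wrist view shows the bottle's nozzle tip at (282,215), centred between the fingers, with the red vial behind it at (284,290). The descent is clear.

```bash
python3 -m handwheel '1 .001 .001 .04 0;1 .001 .001 .08 0;1 .001 .001 .115 0;1 .001 .001 .115 0;1 .001 .001 .115 0'; python3 -m handwheel '-1 0 0 0 0;-1 0 0 0 0;-1 0 0 0 0;-1 0 0 0 0;-1 0 0 0 0;-1 0 0 0 0' 40
```

```text
clock: 2.92
eef_pos: [0.4269, 0.0683, 0.0557]
eef_rot: [3.139, -0.0, 1.57]
contact_force: [1.0, 0.5, -0.2]
opening: 0.997
grasp_force: 0.0
clock: 3.68
eef_pos: [0.4264, 0.0692, 0.0556]
eef_rot: [3.139, -0.0, 1.572]
contact_force: [0.0, 0.1, 8.6]
opening: 0.479
grasp_force: 39.3
```

It closed to 41 mm with an 8.6 N upward force, which suggests it's gripping the shoulder. I'll regrip 4 mm lower.

```bash
python3 -m handwheel '1 0 0 0 0;1 0 0 0 0;1 0 0 .004 0;1 0 0 .004 0' 40;  python3 -m handwheel '-1 0 0 0 0;-1 0 0 0 0;-1 0 0 0 0;-1 0 0 0 0;-1 0 0 0 0;-1 0 0 0 0' 40
```

```text
clock: 4.18
eef_pos: [0.4253, 0.069, 0.0498]
eef_rot: [-3.14, 0.0, 1.571]
contact_force: [0.3, 0.3, -0.1]
opening: 0.998
grasp_force: 0.0
clock: 4.92
eef_pos: [0.426, 0.0691, 0.0507]
eef_rot: [3.141, -0.0, 1.571]
contact_force: [-0.7, -0.1, 5.2]
opening: 0.488
grasp_force: 40.2
```

```bash
python3 -m handwheel '-1 0 0 -.01 0;-1 0 0 -.025 0;-1 0 0 -.05 0;-1 0 0 -.08 0;-1 0 0 -.11 0;-1 0 0 -.11 0;-1 0 0 -.11 0' 50; python3 go.py 609 283.5 165 90
python3 - <<'E'
from h import *
im,d=manip.get_image("wrist"); save("w2.png",im)
E
```

```text
clock: 5.8
eef_pos: [0.4248, 0.0689, 0.1594]
eef_rot: [-3.14, 0.0, 1.571]
contact_force: [-0.3, -0.8, -2.0]
opening: 0.48
grasp_force: 50.8
[ 0.2144  0.1844 -0.0061] turn 0.0
```

View pics/w2.png

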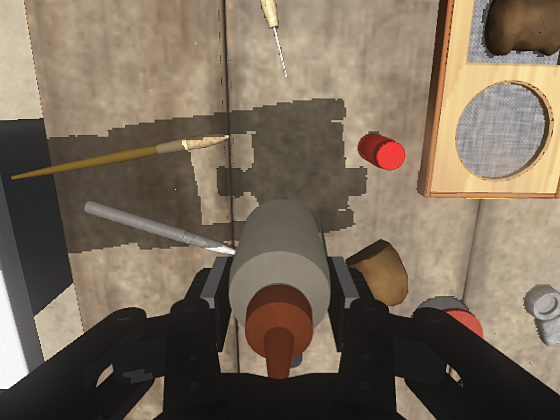

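The bottle is held upright at (280,270). Carrying it to the well.

```bash
python3 -m handwheel '-1 .02 .017 0 0;-1 .055 .047 0 0;-1 .095 .082 0 0;-1 .135 .116 0 0;-1 .17 .146 0 0;-1 .198 .17 0 0;-1 .214 .184 0 0;-1 .214 .184 0 0'; python3 -m handwheel '-1 0 0 0 0;-1 0 0 0 0'; python3 go.py 609 283.5 60 90
python3 - <<'E'
from h import *
np.set_printoptions(precision=4,suppress=True)
im,d=manip.get_image("wrist"); save("w3.png",im)
E
```

```text
clock: 6.85
eef_pos: [0.6094, 0.2839, 0.1576]
eef_rot: [-3.138, 0.001, 1.573]
contact_force: [-0.9, 0.3, -2.2]
opening: 0.478
grasp_force: 50.9
clock: 7.1
eef_pos: [0.6089, 0.2823, 0.16]
eef_rot: [-3.14, 0.001, 1.571]
contact_force: [-0.8, 0.3, -1.5]
opening: 0.479
grasp_force: 50.9
[0.0013 0.0002 0.1   ] turn 0.0
```

View pics/w3.png

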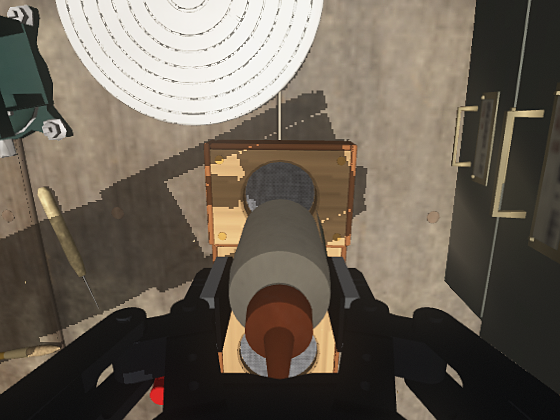

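Run:
```python
from h import *
print(np.round(at_z("wrist",[[280,161],[244,192],[317,192],[282,142],[206,143],[356,145]],.030)*1000,1))
```

```text
[[609.  312.3  30. ]
 [579.7 287.   30. ]
 [639.1 287.   30. ]
 [610.5 327.2  30. ]
 [551.  326.5  30. ]
 [668.6 324.9  30. ]]
```

The well's far edge is at (280,161), which puts its centre at about (609.3,282), in line with the plan. Lowering.

```bash
python3 -m handwheel '-1 0 0 .03 0;-1 0 0 .06 0;-1 0 0 .085 0;-1 0 0 .094 0;-1 0 0 .099 0;-1 0 0 .099 0;-1 0 0 .099 0'; python3 go.py 609 283 60 90
```

```text
clock: 8.02
eef_pos: [0.6102, 0.2834, 0.0624]
eef_rot: [3.14, -0.001, 1.571]
contact_force: [-0.3, 0.6, -0.8]
opening: 0.48
grasp_force: 50.9
[-0.0004 -0.0012  0.0024] turn 0.0
```

```bash
python3 -m handwheel '-1 0 0 .002 0;-1 0 0 .002 0;-1 0 0 .002 0;-1 0 0 .002 0'
```

```text
clock: 8.52
eef_pos: [0.61, 0.2834, 0.0598]
eef_rot: [3.14, -0.0, 1.571]
contact_force: [0.9, -0.7, 2.4]
opening: 0.481
grasp_force: 51.3
```

```bash
python3 -m handwheel '1 0 0 0 0;1 0 0 0 0;1 0 0 0 0;1 0 0 -.03 0;1 0 0 -.08 0;1 0 0 -.12 0;1 0 0 -.12 0' 40; python3 go.py 586.3 -66.7 120 90
python3 - <<'E'
from h import *
np.set_printoptions(precision=4,suppress=True)
im,d=manip.get_image("wrist")
for t,z in (("glue_bottle",.09),("mending_tray",.017)):
  for r in manip.outline_of("wrist",t)[:2]:
    g=r["region"];print(t,r["score"],r["rect"]); 
V,U=np.mgrid[0:420,0:560]
P=at_d("wrist",np.c_[U.ravel(),V.ravel()],d.ravel())
m=(P[:,2]>.06)&(P[:,2]<.1)&(abs(P[:,0]-.609)<.05)&(abs(P[:,1]-.283)<.05)
print("shoulder",m.sum(),P[m].min(0),P[m].max(0))
m=(P[:,2]>.1)&(P[:,2]<.14)&(abs(P[:,0]-.609)<.05)&(abs(P[:,1]-.283)<.05)
print("nozzle",m.sum(),P[m].min(0),P[m].max(0))
E
```

```text
clock: 9.4
eef_pos: [0.6114, 0.284, 0.1835]
eef_rot: [3.134, -0.003, 1.571]
contact_force: [-0.0, -1.2, -0.7]
opening: 0.999
grasp_force: 0.0
[-0.3509 -0.0258  0.0622] turn 0.0
glue_bottle 0.88 [246.4, 164.9, 61.7, 69.5]
glue_bottle 0.37 [206.4, 140.5, 140.0, 237.1]
mending_tray 0.57 [207.3, 137.9, 136.3, 240.5]
shoulder 1880 [0.5847 0.2614 0.06  ] [0.6275 0.3033 0.1   ]
nozzle 791 [0.5956 0.2707 0.1   ] [0.6179 0.2928 0.1282]
```

The nozzle top is at 0.128 (0.130 expected), so the bottle is seated. Now the tin.

```bash
python3 -m handwheel '1 -.06 -.004 0 0;1 -.12 -.009 0 0;1 -.18 -.013 0 0;1 -.24 -.018 .03 0;1 -.3 -.022 .06 0;1 -.351 -.026 .08 0;1 -.351 -.026 .08 0;1 -.351 -.026 .08 0'; python3 go.py 586.3 -66.7 7 90
python3 - <<'E'
from h import *
np.set_printoptions(precision=4,suppress=True)
im,d=manip.get_image("wrist"); V,U=np.mgrid[0:420,0:560]
P=at_d("wrist",np.c_[U.ravel(),V.ravel()],d.ravel())
m=(P[:,2]>.02)&(P[:,2]<.035)&(abs(P[:,0]-.586)<.045)&(abs(P[:,1]+.067)<.045)
print(m.sum(),(P[m].min(0)+P[m].max(0))/2,P[m].max(0)-P[m].min(0))
for r in manip.outline_of("wrist","putty_tin")[:1]:
    q=at_z("wrist",np.argwhere(r["region"])[:,::-1],.026); print(r["score"],q.min(0),q.max(0))
E
```

```text
clock: 10.55
eef_pos: [0.5832, -0.0677, 0.0982]
eef_rot: [-3.139, -0.001, 1.571]
contact_force: [-0.3, -0.5, 0.3]
opening: 1.0
grasp_force: 0.0
[0.0009 0.0033 0.0912] turn -0.0
6712 [ 0.5868 -0.0681  0.0273] [0.0616 0.0617 0.0074]
0.73 [ 0.5561 -0.0998  0.026 ] [ 0.6179 -0.035   0.026 ]
```

```bash
python3 -m handwheel '1 0 .003 .04 0;1 0 .003 .075 0;1 0 .003 .09 0;1 0 .003 .09 0;-1 0 .003 .09 0;-1 0 .003 .09 0;-1 0 .003 .09 0;-1 0 .003 .09 0' 35; python3 -m handwheel '-1 0 0 0 0;-1 0 0 -.01 0;-1 0 0 -.03 0;-1 0 0 -.05 0;-1 0 0 -.05 0'; python3 go.py 608 123 59 90
```

```text
clock: 11.65
eef_pos: [0.5879, -0.0678, 0.0114]
eef_rot: [3.138, 0.0, 1.571]
contact_force: [-0.8, 1.5, 6.2]
opening: 0.706
grasp_force: 36.9
clock: 12.28
eef_pos: [0.5882, -0.0681, 0.0614]
eef_rot: [3.137, 0.001, 1.571]
contact_force: [0.3, 0.1, -1.6]
opening: 0.701
grasp_force: 38.1
[0.1911 0.0199 0.0024] turn 0.0
```

```bash
python3 -m handwheel '-1 .03 .003 0 0;-1 .08 .008 0 0;-1 .13 .013 0 0;-1 .17 .018 0 0;-1 .191 .02 0 0;-1 .191 .02 0 0;-1 .191 .02 0 0;-1 .191 .02 0 0'; python3 go.py 608 123 20 90
python3 - <<'E'
from h import *
im,d=manip.get_image("wrist"); save("w4.png",im)
E
```

```text
clock: 13.28
eef_pos: [0.6066, 0.1218, 0.0592]
eef_rot: [-3.141, 0.0, 1.57]
contact_force: [-0.5, -0.1, -1.4]
opening: 0.704
grasp_force: 38.1
[0.0013 0.0015 0.0392] turn -0.1
```

View pics/w4.png

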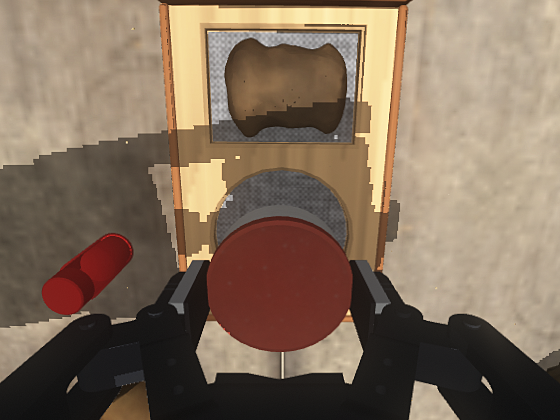

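```bash
python3 - <<'E'
from h import *
print(np.round(at_z("wrist",[[281,168],[214,225],[350,225]],.017)*1000,1))
E
python3 -m handwheel '-1 .001 .001 .02 0;-1 .001 .001 .032 0;-1 .001 .001 .037 0;-1 .001 .001 .039 0;-1 .001 .001 .039 0;-1 .001 .001 .039 0'; python3 go.py 608 123 20 90
```

```text
[[607.  161.3  17. ]
 [568.8 128.6  17. ]
 [646.4 128.5  17. ]]
clock: 14.08
eef_pos: [0.6081, 0.1243, 0.0207]
eef_rot: [3.14, -0.0, 1.571]
contact_force: [-0.5, 0.0, -1.1]
opening: 0.704
grasp_force: 38.1
[-0.0013 -0.0001  0.0007] turn 0.0
```

```bash
python3 -m handwheel '-1 0 0 .002 0;-1 0 0 .002 0;-1 0 0 .002 0'; python3 -m handwheel '1 0 0 0 0;1 0 0 0 0;1 0 0 -.03 0;1 0 0 -.08 0;1 0 0 -.12 0;1 0 0 -.12 0' 30
python3 - <<'E'
from h import *
np.set_printoptions(precision=4,suppress=True)
im,d=manip.get_image("wrist"); V,U=np.mgrid[0:420,0:560]
P=at_d("wrist",np.c_[U.ravel(),V.ravel()],d.ravel())
m=(P[:,2]>.028)&(P[:,2]<.055)&(abs(P[:,0]-.608)<.045)&(abs(P[:,1]-.123)<.043)
A=np.c_[P[m][:,:2],np.ones(m.sum())]; print(m.sum(),(P[m].min(0)+P[m].max(0))/2,P[m].max(0)-P[m].min(0),np.median(P[m][:,2]),"slope",np.linalg.lstsq(A,P[m][:,2],rcond=None)[0])
E
python3 go.py 433.7 -62 130 90
```

```text
clock: 14.45
eef_pos: [0.6082, 0.1243, 0.0204]
eef_rot: [3.14, -0.0, 1.572]
contact_force: [-2.9, 0.0, 9.8]
opening: 0.698
grasp_force: 38.8
clock: 15.2
eef_pos: [0.6099, 0.1246, 0.1419]
eef_rot: [3.134, -0.001, 1.571]
contact_force: [-0.1, -0.4, -0.2]
opening: 1.003
grasp_force: 0.0
5156 [0.6059 0.1228 0.033 ] [0.061  0.0618 0.0079] 0.03375996687527594 slope [-0.0051 -0.0031  0.0373]
[-0.1862 -0.1748  0.0089] turn 0.0
```

The tin's lid is level at 0.034, so it's seated. Now the vial.

```bash
python3 -m handwheel '1 -.045 -.042 0 0;1 -.09 -.085 0 0;1 -.135 -.127 0 0;1 -.175 -.164 0 0;1 -.186 -.175 .02 0;1 -.186 -.175 .02 0;1 -.186 -.175 .02 0'; python3 go.py 433.7 -62 28 90
python3 - <<'E'
from h import *
np.set_printoptions(precision=4,suppress=True)
im,d=manip.get_image("wrist"); save("w5.png",im); V,U=np.mgrid[0:420,0:560]
P=at_d("wrist",np.c_[U.ravel(),V.ravel()],d.ravel())
m=(P[:,2]>.052)&(P[:,2]<.068)&(abs(P[:,0]-.434)<.03)&(abs(P[:,1]+.062)<.03)
print(m.sum(),(P[m].min(0)+P[m].max(0))/2,P[m].max(0)-P[m].min(0))
E
```

```text
clock: 16.12
eef_pos: [0.4334, -0.0616, 0.1181]
eef_rot: [-3.141, -0.0, 1.572]
contact_force: [1.2, -0.1, -0.4]
opening: 0.996
grasp_force: 0.0
[-0.0004  0.0004  0.0901] turn 0.1
912 [ 0.4337 -0.0637  0.0574] [0.0203 0.0205 0.0108]
```

View pics/w5.png

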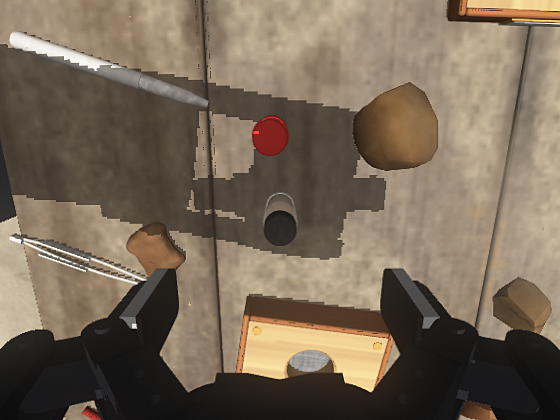

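The dark-capped vial is at (280,225), centred between the fingers, and the red one stands clear at (270,135). Gripping.

```bash
python3 -m handwheel '1 -.002 0 .04 0;1 -.002 0 .075 0;1 -.002 0 .09 0;1 -.002 0 .09 0;1 -.002 0 .09 0'; python3 -m handwheel '-1 0 0 0 0;-1 0 0 0 0;-1 0 0 0 0;-1 0 0 0 0;-1 0 0 0 0;-1 0 0 0 0;-1 0 0 0 0' 30;python3 -m handwheel '-1 0 0 -.01 0;-1 0 0 -.03 0;-1 0 0 -.06 0;-1 0 0 -.06 0' ; python3 go.py 458.7 -193.6 90 90
```

```text
clock: 16.8
eef_pos: [0.434, -0.0637, 0.029]
eef_rot: [3.14, 0.0, 1.572]
contact_force: [0.1, -0.4, -0.2]
opening: 1.001
grasp_force: 0.0
clock: 17.68
eef_pos: [0.4329, -0.064, 0.0285]
eef_rot: [3.141, 0.0, 1.572]
contact_force: [-0.7, -0.1, 5.0]
opening: 0.256
grasp_force: 31.0
clock: 18.18
eef_pos: [0.4343, -0.0642, 0.0903]
eef_rot: [3.137, 0.001, 1.571]
contact_force: [-0.0, -0.6, -0.1]
opening: 0.259
grasp_force: 30.7
[-0.1294  0.0243  0.0005] turn 0.0
```

```bash
python3 -m handwheel '-1 -.02 .004 0 0;-1 -.055 .01 0 0;-1 -.09 .017 0 0;-1 -.12 .023 0 0;-1 -.129 .024 0 0;-1 -.129 .024 0 0;-1 -.129 .024 0 0'; python3 go.py 458.7 -193.6 37.5 90
python3 - <<'E'
from h import *
im,d=manip.get_image("wrist"); save("w6.png",im)
E
```

```text
clock: 19.05
eef_pos: [0.4563, -0.1919, 0.088]
eef_rot: [-3.14, -0.001, 1.572]
contact_force: [0.7, -0.5, 0.1]
opening: 0.252
grasp_force: 30.7
[-0.0017  0.0025  0.0505] turn 0.1
```

View pics/w6.png

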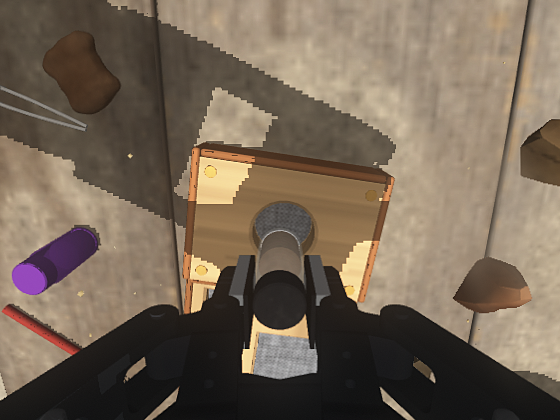

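```bash
python3 - <<'E'
from h import *
print(np.round(at_z("wrist",[[285,201],[251,229],[315,231],[195,148],[394,177]],.030)*1000,1))
E
python3 -m handwheel '-1 -.001 .001 .02 0;-1 -.001 .001 .035 0;-1 -.001 .001 .045 0;-1 -.001 .001 .049 0;-1 -.001 .001 .049 0;-1 -.001 .001 .049 0'; python3 go.py 458.7 -193.6 37.5 90
```

```text
[[ 459.2 -175.2   30. ]
 [ 438.2 -193.2   30. ]
 [ 477.9 -194.5   30. ]
 [ 406.7 -143.4   30. ]
 [ 524.  -160.3   30. ]]
clock: 19.85
eef_pos: [0.4582, -0.1941, 0.0397]
eef_rot: [3.141, 0.0, 1.571]
contact_force: [-0.2, 0.6, -0.7]
opening: 0.253
grasp_force: 30.7
[0.0005 0.0005 0.0022] turn 0.0
```

```bash
python3 -m handwheel '-1 0 0 .002 0;-1 0 0 .002 0;-1 0 0 .002 0';  python3 -m handwheel '1 0 0 0 0;1 0 0 0 0;1 0 0 0 0;1 0 0 -.03 0;1 0 0 -.08 0;1 0 0 -.11 0;1 0 0 -.11 0' 30
python3 - <<'E'
from h import *
np.set_printoptions(precision=4,suppress=True)
im,d=manip.get_image("wrist"); V,U=np.mgrid[0:420,0:560]
P=at_d("wrist",np.c_[U.ravel(),V.ravel()],d.ravel())
m=(P[:,2]>.055)&(P[:,2]<.085)&(abs(P[:,0]-.458)<.03)&(abs(P[:,1]+.194)<.03)
print(m.sum(),(P[m].min(0)+P[m].max(0))/2,P[m].max(0)-P[m].min(0),np.median(P[m][:,2]))
E
python3 go.py 701.3 -69.6 110 121.8
```

```text
clock: 20.23
eef_pos: [0.4582, -0.1941, 0.0376]
eef_rot: [3.141, 0.0, 1.571]
contact_force: [0.8, 0.0, 1.6]
opening: 0.257
grasp_force: 30.8
clock: 21.1
eef_pos: [0.4593, -0.1945, 0.1496]
eef_rot: [3.136, 0.002, 1.571]
contact_force: [0.3, -0.7, -0.7]
opening: 0.998
grasp_force: 0.0
773 [ 0.4565 -0.193   0.0626] [0.02   0.02   0.0139] 0.06733597824850132
[0.1243 0.2432 0.0381] turn -31.8
```

The vial's top is at 0.067, so it's seated. Now the loupe.

```bash
python3 -m handwheel '1 .026 .05 0 -10;1 .052 .1 0 -20;1 .078 .15 0 -30;1 .1 .2 0 -31.8;1 .124 .243 .03 -31.8;1 .124 .243 .03 -31.8;1 .124 .243 .03 -31.8'; python3 go.py 701.3 -69.6 6 121.8
python3 - <<'E'
from h import *
np.set_printoptions(precision=4,suppress=True)
im,d=manip.get_image("wrist"); save("w7.png",im)
for r in manip.outline_of("wrist","loupe")[:1]:
    q=at_z("wrist",np.argwhere(r["region"])[:,::-1],.012)[:,:2]*1000; print(r["score"],r["rect"],cv2.minAreaRect(q.astype(np.float32)))
E
```

```text
clock: 22.02
eef_pos: [0.6995, -0.0699, 0.1154]
eef_rot: [-3.138, -0.002, 2.127]
contact_force: [-0.6, 0.8, -0.0]
opening: 1.001
grasp_force: 0.0
[-0.001   0.0021  0.1094] turn 0.1
0.78 [263.9, 142.6, 45.7, 90.2] ((694.5870361328125, -57.80529022216797), (33.34822082519531, 68.23389434814453), 30.935060501098633)
```

View pics/w7.png

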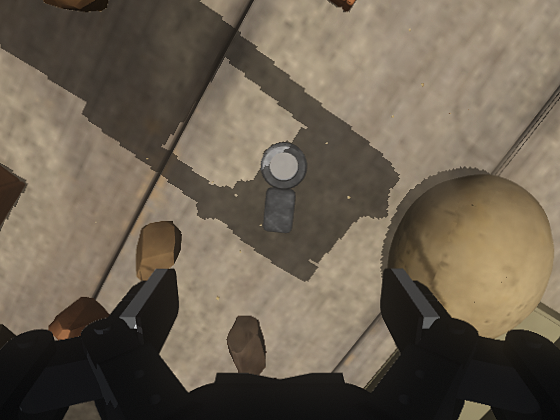

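```bash
python3 - <<'E'
from h import *
print(np.round(at_z("wrist",[[280,211],[266,210],[295,210],[283,165],[388,240]],.013)*1000,1))
im,d=manip.get_image("wrist"); V,U=np.mgrid[0:420,0:560]
P=at_d("wrist",np.c_[U.ravel(),V.ravel()],d.ravel())
m=(P[:,2]>.02)&(P[:,2]<.09)&(P[:,0]>.73)&(U.ravel()>380)&(V.ravel()<260)
q=P[m]; r=np.linalg.norm(q[:,:2]-[.702,-.0705],axis=1); print("dome nearest",r.min(),q[r.argmin()])
E
python3 go.py 702.3 -70.8 6 121.8
```

```text
[[701.3 -73.6  13. ]
 [691.9 -78.4  13. ]
 [710.4 -67.   13. ]
 [684.8 -42.9  13. ]
 [784.5 -49.6  13. ]]
dome nearest 0.08233951286627081 [ 0.78181551 -0.05026933  0.02992352]
[-0.0013  0.0018  0.1121] turn -0.0
```

```bash
python3 -m handwheel '.2 -.002 .001 .03 0;.2 -.002 .001 .07 0;.2 -.002 .001 .1 0;.2 -.002 .001 .11 0;.2 -.002 .001 .11 0;.2 -.002 .001 .11 0'; python3 go.py 702 -72 6 121.8
```

```text
clock: 22.92
eef_pos: [0.7038, -0.0713, 0.0094]
eef_rot: [3.139, 0.002, 2.126]
contact_force: [-0.4, 0.7, -0.2]
opening: 0.603
grasp_force: 0.0
[ 0.0004 -0.0019  0.0034] turn 0.0
```

```bash
python3 -m handwheel '.2 0 -.001 .003 0;-1 0 -.001 .003 0;-1 0 -.001 .003 0;-1 0 -.001 .003 0;-1 0 -.001 .003 0;-1 0 -.001 .003 0;-1 0 -.001 .003 0' 40; python3 -m handwheel '-1 0 0 -.01 0;-1 0 0 -.03 0;-1 0 0 -.07 0;-1 0 0 -.11 0;-1 0 0 -.11 0';  python3 go.py 457.5 -337 90 81.5
```

```text
clock: 23.8
eef_pos: [0.7023, -0.0715, 0.0048]
eef_rot: [3.141, 0.001, 2.126]
contact_force: [0.1, 1.2, 5.3]
opening: 0.243
grasp_force: 39.5
clock: 24.42
eef_pos: [0.7044, -0.0718, 0.1199]
eef_rot: [3.134, 0.006, 2.126]
contact_force: [-0.4, 0.2, -0.2]
opening: 0.24
grasp_force: 39.0
[-0.0949 -0.3499  0.0279] turn 40.3
```

```bash
python3 -m handwheel '-1 -.01 -.035 0 5;-1 -.025 -.09 0 12;-1 -.04 -.145 0 20;-1 -.055 -.2 0 28;-1 -.07 -.255 0 36;-1 -.085 -.31 0 40.3;-1 -.095 -.35 .01 40.3;-1 -.095 -.35 .02 40.3'; python3 -m handwheel '-1 0 0 0 0;-1 0 0 0 0'; python3 go.py 457.5 -337 21 81.5
python3 - <<'E'
from h import *
im,d=manip.get_image("wrist"); save("w8.png",im)
E
```

```text
clock: 25.42
eef_pos: [0.4523, -0.3383, 0.0939]
eef_rot: [-3.14, -0.0, 1.419]
contact_force: [1.2, 0.3, -1.3]
opening: 0.241
grasp_force: 39.1
clock: 25.68
eef_pos: [0.4555, -0.3361, 0.0944]
eef_rot: [3.141, -0.0, 1.425]
contact_force: [0.5, 1.0, -0.8]
opening: 0.242
grasp_force: 39.1
[-0.0006  0.0021  0.0734] turn 0.1
```

View pics/w8.png

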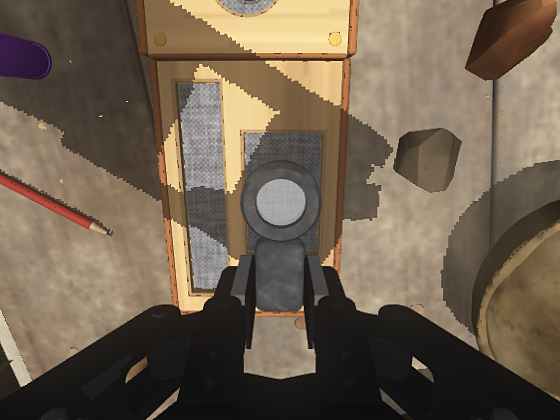

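Run:
```python
from h import *
p=at_z("wrist",[[243,131],[326,131],[178,81],[222,81],[188,291]],.017)*1000
a=np.radians(81.5); yx=np.array([np.cos(a),np.sin(a)]); xx=np.array([yx[1],-yx[0]])
print(np.round(p,1)); print("expect pocket +y end mid",np.array([460,-320.2])+41.5*yx,"seen",p[:2].mean(0))
q=p[:,:2]-[446.1,-277.7]; print(np.round(np.c_[q@xx,q@yx],1))
```

```text
[[ 440.9 -276.6   17. ]
 [ 492.4 -284.2   17. ]
 [ 407.1 -241.4   17. ]
 [ 433.5 -245.4   17. ]
 [ 381.9 -381.8   17. ]]
expect pocket +y end mid [ 466.13409056 -279.15584167] seen [ 466.6921554  -280.36465213   17.        ]
[[  -5.3    0.4]
 [  46.8    0.5]
 [ -43.9   30.1]
 [ -17.2   30. ]
 [ -48.1 -112.5]]
```

```bash
python3 -m handwheel '-1 -.001 .002 .03 0;-1 -.001 .002 .055 0;-1 -.001 .002 .068 0;-1 -.001 .002 .073 0;-1 -.001 .002 .073 0;-1 -.001 .002 .073 0'; python3 go.py 458 -337.5 19 81.5
```

```text
clock: 26.48
eef_pos: [0.457, -0.3385, 0.0222]
eef_rot: [3.14, 0.001, 1.423]
contact_force: [0.1, 0.1, -0.7]
opening: 0.241
grasp_force: 39.1
[0.0011 0.0008 0.0032] turn 0.0
```

```bash
python3 -m handwheel '-1 .001 .001 .003 0;-1 .001 .001 .003 0;-1 .001 .001 .003 0'; python3 -m handwheel '.2 0 0 0 0;.2 0 0 0 0;.2 0 0 0 0;.2 0 0 -.03 0;1 0 0 -.08 0;1 0 0 -.12 0;1 0 0 -.12 0' 25
python3 - <<'E'
from h import *
np.set_printoptions(precision=4,suppress=True)
im,d=manip.get_image("wrist"); save("w9.png",im); V,U=np.mgrid[0:420,0:560]
P=at_d("wrist",np.c_[U.ravel(),V.ravel()],d.ravel())
for r in manip.outline_of("wrist","loupe")[:1]:
    g=cv2.erode(r["region"].astype(np.uint8),np.ones((5,5))).ravel()>0; q=P[g]; print(r["score"],r["rect"],np.percentile(q[:,2],[5,25,50,75,95]))
    w=at_z("wrist",np.argwhere(r["region"])[:,::-1],.021)[:,:2]*1000; print(cv2.minAreaRect(w.astype(np.float32)))
E
python3 go.py 411.7 225.7 130 104
```

```text
clock: 26.85
eef_pos: [0.4576, -0.3373, 0.0185]
eef_rot: [3.141, 0.0, 1.423]
contact_force: [0.4, -0.9, -0.7]
opening: 0.243
grasp_force: 39.1
clock: 27.72
eef_pos: [0.4594, -0.3386, 0.1419]
eef_rot: [3.135, 0.004, 1.423]
contact_force: [1.0, -0.1, 0.0]
opening: 0.999
grasp_force: 0.0
0.94 [254.9, 134.5, 48.3, 86.5] [0.0169 0.0187 0.022  0.023  0.0239]
((458.0080871582031, -317.3414306640625), (66.08367156982422, 33.1878776550293), 81.52577209472656)
[ 0.5499 -0.1279  0.0082] turn -22.5
```

View pics/w9.png

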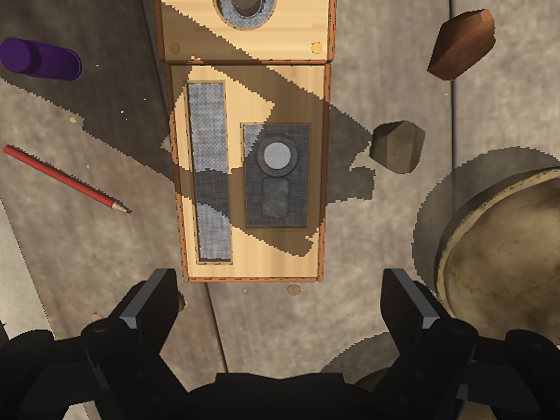

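The loupe lies flat in its pocket around (276,175). Now the pin vice.

```bash
python3 -m handwheel '1 .06 -.014 0 -3;1 .12 -.028 0 -6;1 .18 -.042 0 -9;1 .24 -.056 0 -12;1 .3 -.07 0 -15;1 .36 -.084 0 -18;1 .42 -.098 0 -21;1 .48 -.112 0 -22.5';  python3 go.py 411.7 225.7 125 104
```

```text
clock: 28.82
eef_pos: [0.416, 0.1556, 0.1369]
eef_rot: [-3.139, 0.0, 1.817]
contact_force: [1.8, 0.7, 0.5]
opening: 1.0
grasp_force: 0.0
[0.069  0.0129 0.0118] turn 0.1
```

```bash
python3 -m handwheel '1 .04 .007 .01 0;1 .069 .013 .012 0;1 .069 .013 .012 0;1 .069 .013 .012 0';  python3 go.py 411.7 225.7 3 104
python3 - <<'E'
from h import *
im,d=manip.get_image("wrist"); save("w10.png",im)
s=manip.get_state()
for r in manip.outline_of("wrist","pin_vice")[:2]:
    q=at_z("wrist",np.argwhere(r["region"])[:,::-1],.006)[:,:2]*1000; print(r["score"],r["rect"],cv2.minAreaRect(q.astype(np.float32)))
E
```

```text
clock: 29.32
eef_pos: [0.4126, 0.2232, 0.1253]
eef_rot: [-3.139, 0.001, 1.816]
contact_force: [0.7, 0.2, -0.4]
opening: 1.0
grasp_force: 0.0
[2.700e-03 1.000e-04 1.223e-01] turn 0.0
```

View pics/w10.png

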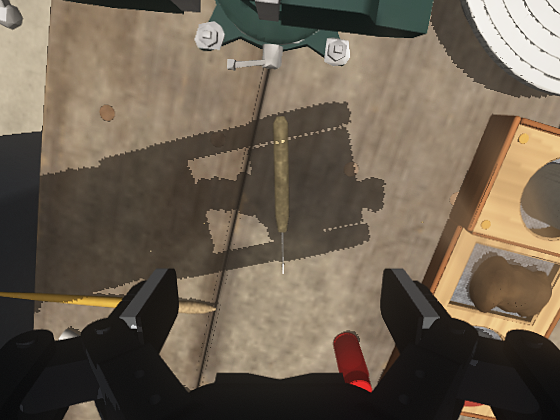

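```bash
python3 - <<'E'
from h import *
p=at_z("wrist",[[280,117],[283,273],[282,232]],.006)*1000; print(np.round(p,1),"mid",p[:2].mean(0),"len",np.linalg.norm(p[1]-p[0]),np.degrees(np.arctan2(*(p[0]-p[1])[[1,0]])))
im,d=manip.get_image("wrist"); V,U=np.mgrid[0:420,0:560]
P=at_d("wrist",np.c_[U.ravel(),V.ravel()],d.ravel())
m=(P[:,2]>.03)&(V.ravel()<90)&(U.ravel()>190)&(U.ravel()<430); q=P[m]; i=np.argsort(q[:,1])[:5]; print(q[i])
E
python3 go.py 411 227 4 104
```

```text
[[397.2 285.2   6. ]
 [430.3 162.5   6. ]
 [420.6 198.    6. ]] mid [413.76895706 223.87742012   6.        ] len 127.07825365224684 105.12488137770917
[[0.39513249 0.29284528 0.27104575]
 [0.39513249 0.29284528 0.27104575]
 [0.39513249 0.29284528 0.27104575]
 [0.39513249 0.29284528 0.27104575]
 [0.39513249 0.29284528 0.27104575]]
[ 0.0045 -0.0011  0.1221] turn -0.0
```

```bash
python3 - <<'E'
from h import *
im,d=manip.get_image("wrist"); V,U=np.mgrid[0:420,0:560]
P=at_d("wrist",np.c_[U.ravel(),V.ravel()],d.ravel())
for lo in(.02,.04,.07,.1,.14):
  m=(P[:,2]>lo)&(V.ravel()<90)&(U.ravel()>150)&(U.ravel()<440)&(d.ravel()>.05); q=P[m]
  if len(q): print(lo,q[q[:,1].argmin()],q[:,2].max())
E
python3 go.py 413 224.3 4 105
```

```text
0.02 [0.35752877 0.30697502 0.03555826] 0.1272923839285029
0.04 [0.35812925 0.30728106 0.04005457] 0.1272923839285029
0.07 [0.3265461  0.32109655 0.09022827] 0.1272923839285029
0.1 [0.33141749 0.32172909 0.10544152] 0.1272923839285029
[ 0.0013 -0.      0.1222] turn -1.0
```

The vise starts at y≥0.307 and the gripper body reaches only 0.27, so there's room. Gripping the vice at mid-length.

```bash
python3 -m handwheel '.2 .001 0 .04 -1;.2 .001 0 .08 -1;.2 .001 0 .11 -1;.2 .001 0 .119 -1;.2 .001 0 .119 -1;.2 .001 0 .119 -1'; python3 go.py 413.3 224.3 3.5 105
```

```text
clock: 30.28
eef_pos: [0.414, 0.2254, 0.0084]
eef_rot: [3.139, -0.0, 1.833]
contact_force: [-0.1, -0.0, 0.7]
opening: 0.598
grasp_force: 0.0
[-0.0008 -0.001   0.0049] turn 0.0
```

```bash
python3 -m handwheel '.2 -.001 0 .004 0;-1 -.001 0 .004 0;-1 -.001 0 .004 0;-1 -.001 0 .004 0;-1 -.001 0 .004 0;-1 -.001 0 .004 0;-1 -.001 0 .004 0;-1 -.001 0 .004 0' 25; python3 -m handwheel '-1 0 0 -.01 0;-1 0 0 -.03 0;-1 0 0 -.07 0;-1 0 0 -.12 0;-1 0 0 -.12 0';  python3 go.py 408.5 -312.6 115 81.5
```

```text
clock: 31.28
eef_pos: [0.4135, 0.2242, 0.0035]
eef_rot: [3.141, 0.0, 1.833]
contact_force: [-1.2, 0.6, 4.9]
opening: 0.1
grasp_force: 27.5
clock: 31.9
eef_pos: [0.4157, 0.2253, 0.1271]
eef_rot: [3.133, -0.002, 1.833]
contact_force: [-0.1, -0.4, -0.8]
opening: 0.093
grasp_force: 26.8
[-0.5177 -0.1466  0.0099] turn 23.5
```

```bash
python3 -m handwheel '-1 -.03 -.008 0 1;-1 -.09 -.025 0 4;-1 -.15 -.042 0 7;-1 -.21 -.059 0 10;-1 -.27 -.076 0 13;-1 -.33 -.093 0 16;-1 -.39 -.11 0 19;-1 -.44 -.124 0 22'; python3 go.py 409.5 -313.5 85 81.5
```

```text
clock: 32.9
eef_pos: [0.4068, -0.235, 0.1225]
eef_rot: [-3.14, -0.001, 1.446]
contact_force: [0.4, -0.2, -0.1]
opening: 0.098
grasp_force: 26.8
[-0.0776  0.0125  0.0375] turn 1.4
```

```bash
python3 -m handwheel '-1 -.03 .005 .01 1.4;-1 -.06 .01 .03 1.4;-1 -.078 .012 .045 1.4;-1 -.078 .012 .045 1.4;-1 -.078 .012 .045 1.4'; python3 go.py 409.5 -313.5 20 81.5
python3 - <<'E'
from h import *
im,d=manip.get_image("wrist"); save("w11.png",im)
E
```

```text
clock: 33.52
eef_pos: [0.4101, -0.311, 0.0784]
eef_rot: [-3.141, -0.001, 1.425]
contact_force: [0.7, 0.0, -0.4]
opening: 0.1
grasp_force: 26.8
[-0.0026 -0.0002  0.0584] turn 0.2
```

View pics/w11.png

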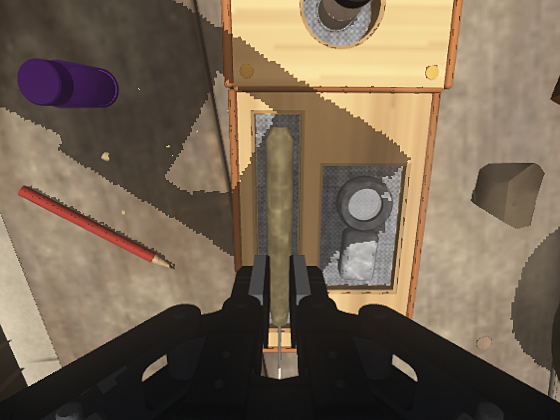

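Run:
```python
from h import *
g=at_z("wrist",[[252,111],[301,111],[252,250],[301,250]],.017)[:,:2]*1000; v=at_z("wrist",[[280,127]],.0785-.0035+.006)[:,:2]*1000
s=manip.get_state(); t=np.array(s["eef_pos"])[:2]*1000
a=np.radians(81.5); yx=np.array([np.cos(a),np.sin(a)]); xx=np.array([yx[1],-yx[0]])
o=np.array([446.1,-277.7])
for n,p in(("g",g),("vice end",v),("tcp",t[None])): print(n,np.round(np.c_[(p-o)@xx,(p-o)@yx],1))
```

```text
g [[-46.8  30.9]
 [-18.7  31. ]
 [-48.4 -55.3]
 [-16.9 -55.2]]
vice end [[-30.8  25.6]]
tcp [[-30.5 -38.2]]
```

```bash
python3 -m handwheel '-1 -.0025 -.0015 .02 0;-1 -.0025 -.0015 .04 0;-1 -.0025 -.0015 .052 0;-1 -.0025 -.0015 .056 0;-1 -.0025 -.0015 .056 0;-1 -.0025 -.0015 .056 0'; python3 go.py 408 -313.5 19 81.5
```

```text
clock: 34.33
eef_pos: [0.4088, -0.3144, 0.023]
eef_rot: [3.14, 0.001, 1.425]
contact_force: [0.0, -0.1, 0.3]
opening: 0.099
grasp_force: 26.8
[ 0.0008 -0.0009  0.004 ] turn 0.1
```

```bash
python3 -m handwheel '-1 .001 0 .004 0;-1 .001 0 .004 0;-1 .001 0 .004 0'; python3 -m handwheel '-.55 0 0 0 0;-.55 0 0 0 0;-.55 0 0 0 0;-.55 0 0 -.01 0;-.55 0 0 -.04 0;-.55 0 0 -.09 0;.5 0 0 -.13 0;.5 0 0 -.13 0'
python3 - <<'E'
from h import *
np.set_printoptions(precision=4,suppress=True)
im,d=manip.get_image("wrist"); it,_=manip.get_image("top")
a=np.hstack([cv2.resize(im[:300,150:450],(390,390)),cv2.resize(it[130:290,80:480],(410,164),interpolation=cv2.INTER_CUBIC) if 0 else cv2.resize(it[185:280,320:480],(400,390))])
save("w12.png",a); V,U=np.mgrid[0:420,0:560]
P=at_d("wrist",np.c_[U.ravel(),V.ravel()],d.ravel())
for n in("pin_vice","loupe","vial"):
  for r in manip.outline_of("wrist",n)[:1]:
    g=cv2.erode(r["region"].astype(np.uint8),np.ones((3,3))).ravel()>0; q=P[g]
    print(n,r["score"],np.round(r["rect"]),np.percentile(q[:,2],[5,50,95]))
    if n=="pin_vice": 
      for c in np.array_split(q[np.argsort(q[:,1])],5): print(c.mean(0),c[:,2].max())
E
```

```text
clock: 34.7
eef_pos: [0.4085, -0.3132, 0.0183]
eef_rot: [3.142, 0.0, 1.425]
contact_force: [-0.6, 0.8, -0.6]
opening: 0.101
grasp_force: 26.8
clock: 35.7
eef_pos: [0.4103, -0.3145, 0.1524]
eef_rot: [3.134, 0.004, 1.425]
contact_force: [-0.1, 0.4, -0.2]
opening: 0.644
grasp_force: 0.0
pin_vice 0.81 [270. 116.  12. 108.] [0.0165 0.0182 0.0197]
[ 0.404  -0.3217  0.0179] 0.020582624278047967
[ 0.4067 -0.3045  0.0182] 0.020760186783698176
[ 0.4089 -0.2866  0.0184] 0.02021537984437366
[ 0.4108 -0.2707  0.0183] 0.020850701484303402
[ 0.4134 -0.2555  0.0233] 0.29371122546050465
loupe 0.55 [320. 155.  44.  78.] [0.0152 0.0201 0.022 ]
vial 0.94 [93. 66. 62. 37.] [0.0106 0.0526 0.0586]
```

View pics/w12.png

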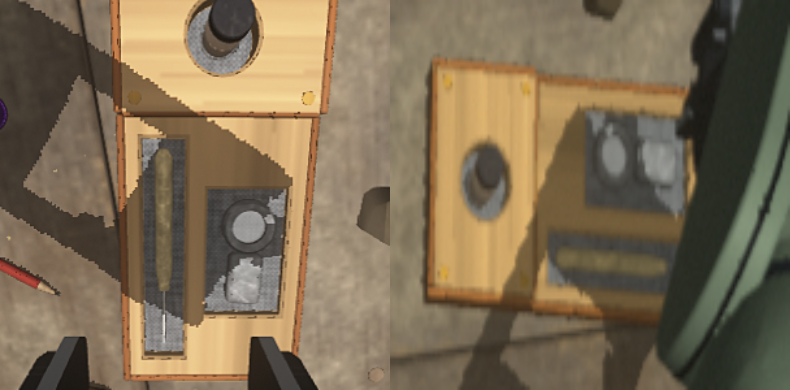

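The last picture shows the vial upright in its well, the loupe flat in its pocket, and the pin vice level in its groove, needle included (its top is at 0.020, as expected). The gripper is clear, so I'm handing in.

```bash
python3 -c "
from cell import manip
print(manip.hand_in())"
```

```text
the job is handed in; nothing more can be done
None
```

Both kits are made up and handed in at about 36 s: the bottle, tin, vial, loupe and pin vice each measured at seated height or seen lying in its own well and let go, and the bone was not touched.

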